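# Nest the dried bowls on the trivet

## Task

The washed steel bowls are dry: slide the drying clamp's jaw fully open, lift the widest bowl out and stand it wholly on the coral trivet, then nest all the other bowls inside it in order of size, each upright on the floor of the next larger one there is. Finish by pushing the empty clamp's jaw fully home again, and leave the kettle, carafe, filter basket and teaspoon where they are.

Things in the scene. Friction and masses are not known exactly. Their poses are not given: they have to be found in the camera images.
- bowl1: the widest of up to five double-walled straight-sided steel bowls, outer diameter 148 mm, height 60 mm, wall 8 mm, inner floor 10 mm up, foot edge chamfered 5 mm, about 300 g. Origin: centre of underside, z up. Always present; starts in the clamp, standing on the clamp's base plate, its rim under the jaw's lip.
- bowl2: the second widest of up to five double-walled straight-sided steel bowls, outer diameter 124 mm, height 68 mm, wall 8 mm, inner floor 10 mm up, foot edge chamfered 5 mm, about 200 g. Origin: centre of underside, z up. Stands on the slate; absent (None) in some starts. Fits the next wider bowl with 4 mm to spare all round, its rim then 18 mm above that bowl's rim.
- bowl3: the third (middle) of up to five double-walled straight-sided steel bowls, outer diameter 100 mm, height 76 mm, wall 8 mm, inner floor 10 mm up, foot edge chamfered 5 mm, about 170 g. Origin: centre of underside, z up. Stands on the slate; absent (None) in some starts. Fits the next wider bowl with 4 mm to spare all round, its rim then 18 mm above that bowl's rim.
- bowl4: the fourth of up to five double-walled straight-sided steel bowls, outer diameter 76 mm, height 84 mm, wall 8 mm, inner floor 10 mm up, foot edge chamfered 5 mm, about 150 g. Origin: centre of underside, z up. Weighted base. Stands on the slate; absent (None) in some starts. Fits the next wider bowl with 4 mm to spare all round, its rim then 18 mm above that bowl's rim.
- bowl5: the narrowest of up to five double-walled straight-sided steel bowls, outer diameter 52 mm, height 92 mm, wall 8 mm, inner floor 10 mm up, foot edge chamfered 5 mm, about 130 g. Origin: centre of underside, z up. Weighted base. Stands on the slate; absent (None) in some starts. Fits the next wider bowl with 4 mm to spare all round, its rim then 18 mm above that bowl's rim.
- trivet: coral hard-silicone round trivet, fixed to the counter, 190 mm in diameter and 8 mm thick. Origin: centre of its underside.
- clamp: dark steel drying clamp, fixed: a base plate 330 x 120 mm whose top is 10 mm up, with a fixed stop 77 mm from the origin on the +x side (top 60 mm up) and a sliding jaw on the -x side. Origin: at counter height beneath the middle of the bowl's place; x runs from the jaw to the stop, i.e. along the slide.
- jaw (a joint): the clamp's sliding jaw, in m: 0 fully home (against the bowl place), 0.07 fully open; grows as the jaw slides along the clamp's -x. Stays where left; friction 3 N. The jaw is 90 mm wide, its top 84 mm above the counter, with a 10 mm thick lip that overhangs the rim of the bowl in the clamp by about 20 mm.
- jaw_grip (a point): a point in the black upright grip on top of the jaw, 10 mm below the grip's top; the grip is 16 mm thick along the slide (clamp x), 40 mm wide (clamp y) and rises from 84 to 128 mm above the counter. Moves with the jaw; axes as the clamp's.
- kettle: bystander: brushed steel kettle with black handle, 176 mm wide at the base, 195 mm high. Origin: centre of its underside.
- carafe: bystander: frosted glass carafe with stopper, 110 mm wide, 220 mm high. Origin: centre of its underside.
- basket: bystander: white plastic filter basket, 110 mm wide at the mouth, 70 mm high, with a side handle. Origin: centre of its underside.
- spoon: bystander: steel teaspoon, 140 mm long, lying flat. Origin: middle of its underside.
Not all that is in view belongs to the job. Leave any red or turquoise look-alike of the bowl4 alone.

How it is judged:
By the outcome, as a careful person would: the job done as asked, in the order asked, and still so for the second after the job is handed in, with the robot touching nothing.
Of bowl2, bowl3, bowl4, bowl5 only 2 to 4 are there at a start; the rules pass over those that are not, and their reading is None.
At some moment in a run one of bowl2, bowl3, bowl4 may be knocked a few centimetres aside while the robot is not near it.
It also fails if it takes over 210 s, if anything falls off the work surface, if the arm or the gripper's body presses on something with over 40 N, if the wrist force passes 120 N, or if a joint passes its speed limit or range.

## Robot

A 7-joint arm with a two-finger parallel gripper is mounted at the origin on the work surface. World frame = base frame: x ahead of the robot, y to its left, z up, the work surface at z = 0. Lengths are in m, angles in rad, forces in N, time in s.
With the tool pointing down it reaches from about 0.425 to 0.875 m from the base axis. Payload 9.9 kg.
Tool frame: the origin (TCP) lies at the very end of the fingers, on their centre line; the grasp point (between the pads) lies 19 mm behind it; z points along the fingers, y is the line along which they close (so a half turn about z gives the same grasp; the last joint's range is limited). The gripper opens to 85 mm and grips with 20 to 120 N. Pads are 22 mm wide; open, the fingers measure 114 mm over their backs; the gripper's body (76 mm by 85 mm) begins 54 mm behind the grasp point. The pads swing forward as they close: fully open they stand 13 mm farther back than shut.
Start: joints at [1.251, 0.576, 0.025, 1.437, -0.015, 1.129, -0.057], TCP at [0.158, -0.656, 0.231] pointing down, gripper open.
Joint ranges: [-2.76, 2.76], [-0.34, 2.15], [-1.52, 1.57], [0.19, 2.46], [-1.09, 4.23], [0.17, 1.99], [-2.82, 2.82]. Speed limits (rad/s): [2.22, 2.22, 3.01, 3.01, 3.14, 3.14, 3.14].

## Interface

Orientations are given as a unit quaternion [x, y, z, w].
In Python, from plant import readout, vision, arm gives the robot as it stands.
- The arm moves only by the tool play_rows, never from a script. Its argument "targets" is a list that holds one entry, the list of rows, each a list of 5 numbers: the opening, from 0 (shut) to 1 (fully open), then the shift along the tool's x, y, z in m, then the turn about the tool's z in degrees. A call has 1 to 8 rows; each row shifts and turns the commanded pose from where the row before left it, along the tool's axes as they then stand; what a row does not reach is not made up. A row lasts 1/8 s, in which the tool goes at most 62.5 mm and 10.7 degrees, less where a joint would pass 70% of its speed; a pose out of reach is approached as far as the arm can. A call is refused whole if a number of a shift passes 0.0625 or a number of a turn 10.7, either way. A call with a gripper value outside its range is refused whole. The fingers move at their own pace and stop on an object; "newtons" is the grip in N (left out, the last holds). Time passes only in rows, so rows that do not move let the fingers close. It gives the time, the measured TCP pose, the force, the opening and the grip force at its end, in the units of the state.
- readout.observe(): the state, without advancing time (a new reading comes with each control period).
- vision.camera(name): name is "side" or "top" or "wrist"; returns a dict with "frame" (384x512x3 uint8, blue, green, red), "z_map" (384x512 float32, m along the optical axis (not along the pixel's ray), 0 where there is no reading), "fx", "fy", "cx", "cy" (pixels), "camera_from_world" (4x4, takes a point from world to camera coordinates). Camera axes: x right, y down, z forward; pixel columns grow to the right and rows downward; lengths in m; the calibration is good to about 2 mm. A picture is of the moment at which its call begins.
- arm.job_done(): hands the job in; it is judged then, once.
The state is a dict: "time_s": time; "joints": joint angles; "qd": joint speeds; "joint_efforts": joint torques, N m; "eef_pos": TCP position; "ee_rot": TCP orientation; "ft_force": force on the tool from outside, world axes, zero at the start; "wrist_torque": the same for the moment, N m; "grip_width": opening from 0.0 (shut) to 1.0 (fully open); "finger_force": force on a finger pad.
Only numpy, scipy, OpenCV 4.12 (cv2) and the standard library are available. Lean on these libraries where they do the work, as an engineer would, in place of code of your own. Each camera call takes 0.05 s, during which the arm holds its last target. There are 200 camera calls.

## Working session

There is one attempt and no reset: what is moved stays moved. The work goes in short steps, Python scripts to look and compute and a tool call to move; the robot and the scene stay as the last step left them, time stands still between calls to the robot, and variables do not carry over. Pictures are saved under pics/ and viewed, at most 14 in all, crops included, and the job is handed in when it is done.

Besides the shell and the picture viewer there is one more tool, called after "Request:" by a JSON object that holds its "op" and its "data". play_rows: Moves the arm, as the interface text tells. Its arguments: {"type":"object","properties":{"targets":{"type":"array","items":{"type":"array","items":{"type":"array","items":{"type":"number"}}}},"newtons":{"type":"number"}},"required":["targets"]}

```bash
ls; mkdir -p pics; cat > h.py <<'E'
import numpy as np, cv2
from plant import readout, vision, arm
def cloud(c):
    z=c["z_map"]; v,u=np.mgrid[:z.shape[0],:z.shape[1]]
    p=np.stack([(u-c["cx"])/c["fx"]*z,(v-c["cy"])/c["fy"]*z,z,np.ones_like(z)],-1)
    w=p@np.linalg.inv(c["camera_from_world"]).T
    w[z==0]=np.nan
    return w[...,:3]
E
python3 - <<'E'
from h import *
a=[]
for n in("side","top"):
    c=vision.camera(n); cv2.imwrite(f"pics/{n}0.png",c["frame"]); np.savez(f"{n}0.npz",**c)
    print(n,c["fx"],c["cx"],c["cy"],np.linalg.inv(c["camera_from_world"]).round(3).tolist())
s=readout.observe();print(s)
E
```

```text
pics
side 394.7286640717331 257.2038973876903 189.98697597068954 [[-0.973, -0.179, 0.144, 0.397], [-0.229, 0.717, -0.658, 0.608], [0.014, -0.673, -0.739, 0.791], [0.0, 0.0, 0.0, 1.0]]
top 387.5088339685823 255.3461009732514 191.02865105573412 [[-0.026, -0.995, 0.094, 0.444], [-0.999, 0.03, 0.034, -0.04], [-0.037, -0.093, -0.995, 1.142], [0.0, 0.0, 0.0, 1.0]]
{'time_s': 0.1, 'joints': array([ 1.25117418,  0.57644346,  0.02483005,  1.43781342, -0.01499385,
        1.12899395, -0.05648112]), 'qd': array([-0.00044746, -0.00149161, -0.00057695, -0.00198452,  0.00023041,
       -0.00012508,  0.00162437]), 'joint_efforts': array([ 5.04393858e-03, -7.67312479e+01,  2.25755386e+00, -2.86608857e+01,
        1.58283021e-02,  8.61765904e-03,  1.91136689e-05]), 'eef_pos': array([ 0.15763093, -0.65592659,  0.23053531]), 'ee_rot': array([ 9.93052230e-01,  1.17672111e-01, -1.21932539e-04, -7.26777518e-04]), 'ft_force': array([-0.05643239, -1.03359275, -0.1770916 ]), 'wrist_torque': array([ 0.03224874, -0.00857105,  0.00381833]), 'finger_force': 0.0, 'grip_width': 1.0018192844926148}
```

View pics/top0.png

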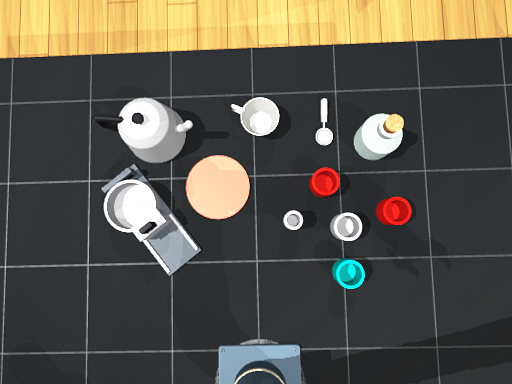

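View pics/side0.png

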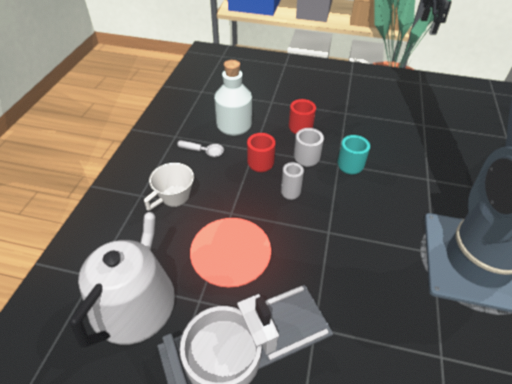

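The top view shows the trivet at (218,187), bowl1 in the clamp at (131,206) and the jaw grip at about (150,227), with the plate running to the lower right. Two steel bowls stand at (293,220), narrow, and (347,227), medium. The red and turquoise cups are decoys. The side view agrees: the narrow bowl is at (292,180) and the other at (308,147).

```bash
cat >> h.py <<'E'
def circ(P):
    A=np.c_[2*P[:,:2],np.ones(len(P))]; s=np.linalg.lstsq(A,(P[:,:2]**2).sum(1),rcond=None)[0]
    return s[0],s[1],np.sqrt(s[2]+s[0]**2+s[1]**2)
def rim(w,xy,rad,lo=None):
    "points near xy within rad: rim height, rim points, outer circle (hull of rim)"
    d=np.hypot(w[...,0]-xy[0],w[...,1]-xy[1]); P=w[(d<rad)&(w[...,2]>0.03)]
    if lo: P=P[(P[:,2]>lo[0])&(P[:,2]<lo[1])]
    zt=np.percentile(P[:,2],97); R=P[P[:,2]>zt-.006]
    h=cv2.convexHull(R[:,:2].astype(np.float32))[:,0]
    (cx,cy),r=cv2.minEnclosingCircle(R[:,:2].astype(np.float32))
    return dict(z=round(float(np.median(R[:,2])),4),fit=np.round(circ(R),4),mec=np.round((cx,cy,r),4),n=len(R))
E
python3 - <<'E'
from h import *
for n in("top","side"):
    c=dict(np.load(n+"0.npz")); w=cloud(c)
    px=dict(top=dict(b5=(293,220),b4=(347,227),triv=(218,187),b1=(125,200),slab=(175,255)),side=dict(b5=(292,180),b4=(308,147),triv=(231,250),b1=(215,345),slab=(295,325)))[n]
    for k,(u,v) in px.items(): print(n,k,w[v,u].round(4))
    hsv=cv2.cvtColor(c["frame"],cv2.COLOR_BGR2HSV)
    m=((hsv[...,0]<16)&(hsv[...,1]>90)&(hsv[...,1]<175)&(hsv[...,2]>150)).astype(np.uint8)
    nl,l,st,ce=cv2.connectedComponentsWithStats(m); 
    L=w[px["triv"][1],px["triv"][0]]
    k=l[px["triv"][1],px["triv"][0]]; P=w[l==k]; print("triv",k,len(P),np.nanmean(P,0).round(4),(P[:,0].max()-P[:,0].min()).round(3),(P[:,1].max()-P[:,1].min()).round(3))
    xy5=(.50,-.15);
    for k,ap,rad in(("b5",w[px["b5"][1],px["b5"][0]],.05),("b4",w[px["b4"][1],px["b4"][0]],.06)):
        print(n,k,rim(w,ap,rad))
    # clamp: print height histogram points
    d=np.hypot(w[...,0]-.42,w[...,1]-.35)<.25
    for lo,hi in((.066,.074),(.079,.09),(.1,.115),(.118,.135)):
        mm=d&(w[...,2]>lo)&(w[...,2]<hi); 
        nl,l,st,ce=cv2.connectedComponentsWithStats(mm.astype(np.uint8))
        for i in range(1,nl):
            if st[i,4]>12: Q=w[l==i]; (a,b),wh,an=cv2.minAreaRect(Q[:,:2].astype(np.float32)); print(lo,hi,st[i],Q.mean(0).round(4),np.round((a,b),4),np.round(wh,4),round(an,1))
E
```

```text
top b5 [ 0.4631 -0.1088  0.0105]
top b4 [ 0.4388 -0.2642  0.006 ]
top triv [0.5662 0.1084 0.009 ]
top b1 [0.5347 0.3814 0.0218]
top slab [0.3705 0.2384 0.006 ]
triv 0 196233 [ 0.6099  0.0109 -0.0886] nan nan
top b5 {'z': 0.0909, 'fit': array([ 0.4615, -0.1043,  0.022 ]), 'mec': array([ 0.4618, -0.104 ,  0.0256]), 'n': 136}
top b4 {'z': 0.0822, 'fit': array([ 0.4399, -0.2512,  0.034 ]), 'mec': array([ 0.4399, -0.2516,  0.038 ]), 'n': 228}
0.066 0.074 [104 180  53  53 330] [0.5262 0.3615 0.0689] [0.5205 0.3562] [0.1299 0.1462] 43.0
0.079 0.09 [140 154  18   3  27] [0.6538 0.29   0.0843] [0.6539 0.2916] [0.0458 0.005 ] 89.8
0.079 0.09 [131 209  35  33 396] [0.4622 0.2923 0.0828] [0.4591 0.2936] [0.0465 0.0899] 37.8
0.1 0.115 [137 151  17   3  31] [0.6573 0.2931 0.1078] [0.6576 0.2947] [0.0424 0.004 ] 87.1
0.1 0.115 [144 222  11  13  20] [0.4501 0.2804 0.1071] [0.448  0.2809] [0.0102 0.038 ] 56.5
0.118 0.135 [131 147  18   5  34] [0.6609 0.3    0.1265] [0.6616 0.3037] [0.0464 0.0059] 79.7
0.118 0.135 [139 222  15  13  99] [0.4512 0.2867 0.1259] [0.4511 0.2878] [0.016  0.0403] 38.2
side b
[... 578 characters left out ...]
591 0.0708] [0.519  0.3549] [0.1349 0.1476] 44.2
0.066 0.074 [267 338  11   6  18] [0.4255 0.3238 0.0702] [0.425  0.3233] [0.0203 0.0013] 36.6
0.079 0.09 [143 284  23  33 116] [0.6578 0.3079 0.0844] [0.6576 0.3036] [0.0724 0.01  ] 78.8
0.079 0.09 [238 294  41  52 900] [0.4598 0.302  0.0851] [0.4599 0.294 ] [0.0461 0.0908] 37.5
0.1 0.115 [142 279  20  29 140] [0.6603 0.3069 0.1075] [0.6599 0.3036] [0.0603 0.0077] 78.8
0.1 0.115 [255 302  16  21  59] [0.4508 0.2969 0.1075] [0.4551 0.2943] [0.0124 0.0395] 57.9
0.118 0.135 [142 277  17  26 128] [0.6623 0.3054 0.1261] [0.662  0.3044] [0.0511 0.0056] 78.9
0.118 0.135 [255 295  17  24 215] [0.4511 0.2903 0.1278] [0.4512 0.2884] [0.0166 0.0404] 37.5
```

```bash
cat >> h.py <<'E'
def yaw(q): return np.degrees(2*np.arctan2(q[1],q[0]))
def plan(wps,step=.05,p=None,ya=None):
    """wps: (x,y,z,yaw,opening). prints rows in tool axes from the present (or given) pose"""
    s=readout.observe(); p=np.array(s["eef_pos"] if p is None else p); ya=yaw(s["ee_rot"]) if ya is None else ya
    for x,y,z,t,o in wps:
        d=np.array([x,y,z])-p; dy=(t-ya+180)%360-180
        n=int(max(1,np.ceil(np.linalg.norm(d)/step),np.ceil(abs(dy)/10)))
        for i in range(n):
            g=np.array([x,y,z])-p; e=((t-ya+180)%360-180)/(n-i); g=g/(n-i); a=np.radians(ya)
            r=[o,round(g[0]*np.cos(a)+g[1]*np.sin(a),4),round(g[0]*np.sin(a)-g[1]*np.cos(a),4),round(-g[2],4),round(-e,1)]
            print(r,end=","); p=p+[r[1]*np.cos(a)+r[2]*np.sin(a),r[1]*np.sin(a)-r[2]*np.cos(a),-r[3]]; ya-=r[4]
        print(" ->",p.round(4),round(ya,1))
E
python3 - <<'E'
from h import *
for n in("top","side"):
    w=cloud(dict(np.load(n+"0.npz"))); f=np.load(n+"0.npz")["frame"].astype(int)
    m=(f[...,2]>f[...,0]+70)&(f[...,1]>70)&(np.hypot(w[...,0]-.566,w[...,1]-.115)<.12)&(w[...,2]<.03)
    P=w[m]; print(n,"triv",len(P),np.median(P[:,2]).round(4),np.round(cv2.minEnclosingCircle(P[:,:2].astype(np.float32))[0:1]+(cv2.minEnclosingCircle(P[:,:2].astype(np.float32))[1],),4) if 0 else (P.mean(0).round(4),cv2.minEnclosingCircle(P[:,:2].astype(np.float32))))
    d=np.hypot(w[...,0]-.52,w[...,1]-.355)
    P=w[(d<.09)&(w[...,2]>.064)&(w[...,2]<.076)]
    for _ in range(4):
        c=circ(P); e=abs(np.hypot(P[:,0]-c[0],P[:,1]-c[1])-c[2]); P=P[e<max(.006,np.percentile(e,90))]
    print("b1",np.round(c,4),len(P),np.median(P[:,2]))
    for k,(x,y) in dict(kettle=(.72,.27),carafe=(.65,-.35)).items():
        Q=w[(np.hypot(w[...,0]-x,w[...,1]-y)<.15)&(w[...,2]>.1)]; print(k,Q.mean(0).round(3),Q[:,:2].min(0).round(3),Q[:,:2].max(0).round(3))
plan([(.5,-.2,.25,60,.6),(.4512,.288,.25,128,.6)],.06)
E
```

```text
top triv 2929 0.0065 (array([0.568 , 0.1093, 0.0064]), ((0.5689467787742615, 0.11186952143907547), 0.09714333713054657))
b1 [0.5141 0.3501 0.0696] 382 0.06837548315108577
kettle [0.72  0.28  0.153] [0.655 0.155] [0.8   0.416]
carafe [ 0.677 -0.337  0.151] [ 0.632 -0.404] [ 0.741 -0.294]
side triv 4478 0.0094 (array([0.5661, 0.1168, 0.0092]), ((0.5692079067230225, 0.10733458399772644), 0.09942494332790375))
b1 [0.5145 0.351  0.0693] 970 0.07088430270912088
kettle [0.714 0.31  0.152] [0.655 0.157] [0.797 0.419]
carafe [ 0.68  -0.327  0.151] [ 0.631 -0.387] [ 0.74  -0.292]
[0.6, np.float64(0.0439), np.float64(-0.0363), np.float64(-0.0019), np.float64(-4.6)],[0.6, np.float64(0.0467), np.float64(-0.0327), np.float64(-0.002), np.float64(-4.7)],[0.6, np.float64(0.0492), np.float64(-0.0288), np.float64(-0.0019), np.float64(-4.6)],[0.6, np.float64(0.0514), np.float64(-0.0247), np.float64(-0.002), np.float64(-4.7)],[0.6, np.float64(0.0532), np.float64(-0.0204), np.float64(-0.0019), np.float64(-4.6)],[0.6, np.float64(0.0547), np.float64(-0.0161), np.float64(-0.002), np.float64(-4.7)],[0.6, np.f
[... 427 characters left out ...]
np.float64(-7.6)],[0.6, np.float64(0.0481), np.float64(-0.0257), np.float64(0.0), np.float64(-7.5)],[0.6, np.float64(0.051), np.float64(-0.0192), np.float64(0.0), np.float64(-7.6)],[0.6, np.float64(0.0531), np.float64(-0.0122), np.float64(0.0), np.float64(-7.5)],[0.6, np.float64(0.0542), np.float64(-0.0052), np.float64(0.0), np.float64(-7.6)],[0.6, np.float64(0.0544), np.float64(0.002), np.float64(0.0), np.float64(-7.5)],[0.6, np.float64(0.0537), np.float64(0.0091), np.float64(0.0), np.float64(-7.6)],[0.6, np.float64(0.0521), np.float64(0.0161), np.float64(0.0), np.float64(-7.5)],[0.6, np.float64(0.0495), np.float64(0.0227), np.float64(0.0), np.float64(-7.6)], -> [0.4511 0.288  0.25  ] 128.0
```

Request:
{"op": "play_rows", "data": {"targets": [[[0.6, 0.044, -0.036, -0.002, -4.6], [0.6, 0.047, -0.033, -0.002, -4.7], [0.6, 0.049, -0.029, -0.002, -4.6], [0.6, 0.051, -0.025, -0.002, -4.7], [0.6, 0.053, -0.02, -0.002, -4.6], [0.6, 0.055, -0.016, -0.002, -4.7], [0.6, 0.056, -0.012, -0.002, -4.6], [0.6, 0.057, -0.007, -0.002, -4.7]]], "newtons": 60}}

```text
time_s: 1.1
eef_pos: [0.4323, -0.2893, 0.2473]
ee_rot: [0.903, 0.429, -0.0, -0.0]
ft_force: [0.3, -0.6, 0.1]
grip_width: 0.605
finger_force: 0.0
```

Request:
{"op": "play_rows", "data": {"targets": [[[0.6, 0.057, -0.002, -0.002, -4.6], [0.6, 0.057, 0.002, -0.002, -4.7], [0.6, 0.044, -0.032, 0, -7.6], [0.6, 0.048, -0.026, 0, -7.5], [0.6, 0.051, -0.019, 0, -7.6], [0.6, 0.053, -0.012, 0, -7.5], [0.6, 0.054, -0.005, 0, -7.6], [0.6, 0.054, 0.002, 0, -7.5]]]}}

```text
time_s: 2.1
eef_pos: [0.4673, 0.1261, 0.2513]
ee_rot: [0.605, 0.796, -0.0, 0.0]
ft_force: [0.6, 0.7, -1.0]
grip_width: 0.601
finger_force: 0.0
```

Request:
{"op": "play_rows", "data": {"targets": [[[0.6, 0.054, 0.009, 0, -7.6], [0.6, 0.052, 0.016, 0, -7.5], [0.6, 0.049, 0.023, 0, -7.6], [0.6, 0, 0, 0, 0], [0.6, 0, 0, 0, 0]]]}}

```text
time_s: 2.72
eef_pos: [0.4516, 0.2864, 0.2508]
ee_rot: [0.439, 0.899, -0.001, -0.0]
ft_force: [-1.1, 0.2, 0.7]
grip_width: 0.6
finger_force: 0.0
```

```bash
sed -i 's/r=\[o,round(g\[0\]/r=[o,round(g[0]/; s/,round(-e,1)\]/,round(-e,1)]; r=[float(q) for q in r]/' h.py
python3 - <<'E'
from h import *
c=vision.camera("wrist"); cv2.imwrite("pics/w1.png",c["frame"]); w=cloud(c)
d=np.hypot(w[...,0]-.45,w[...,1]-.29)<.1
for lo,hi in((.118,.135),(.079,.09)):
    Q=w[d&(w[...,2]>lo)&(w[...,2]<hi)]
    if len(Q): (a,b),wh,an=cv2.minAreaRect(Q[:,:2].astype(np.float32)); print(lo,np.median(Q[:,2]).round(4),np.round((a,b),4),np.round(wh,4),round(an,1),len(Q))
d=np.hypot(w[...,0]-.515,w[...,1]-.35)
P=w[(d<.09)&(w[...,2]>.064)&(w[...,2]<.076)]; print(len(P),circ(P) if len(P)>50 else 0)
s=readout.observe(); print(s["eef_pos"],yaw(s["ee_rot"]),s["joints"].round(2))
E
```

```text
0.118 0.128 [0.4537 0.288 ] [0.0156 0.0398] 37.8 938
0.079 0.0843 [0.4616 0.2938] [0.046  0.0899] 37.4 3541
3562 (np.float64(0.5156384859516976), np.float64(0.3502120706048914), np.float64(0.06929229960829605))
[0.45190543 0.28575867 0.25092069] 127.89746252569124 [-0.16  0.41 -0.71  1.76  0.3   1.08 -0.31]
```

View pics/w1.png

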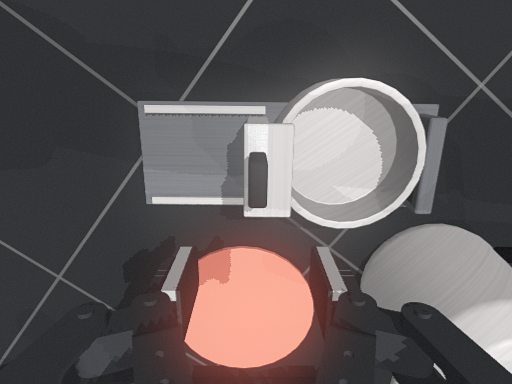

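The wrist view shows the grip at (258,180), the jaw against the bowl, and the bowl's rim centred near (352,152). The measured positions agree with the other views to within 2 mm.

Request:
{"op": "play_rows", "data": {"targets": [[[0.6, 0.001, 0.002, 0.04, 0], [0.6, 0, 0, 0.05, 0], [0.6, 0, 0, 0.04, 0], [0.6, 0, 0, 0.022, 0], [0.0, 0, 0, 0, 0], [0.0, 0, 0, 0, 0], [0.0, 0, 0, 0, 0], [0.0, 0, 0, 0, 0]]], "newtons": 50}}

```text
time_s: 3.78
eef_pos: [0.4534, 0.2888, 0.1003]
ee_rot: [0.439, 0.899, 0.0, 0.001]
ft_force: [-0.1, -3.4, 7.0]
grip_width: 0.175
finger_force: 51.8
```

Request:
{"op": "play_rows", "data": {"targets": [[[0.0, 0, -0.01, 0, 0], [0.0, 0, -0.01, 0, 0], [0.0, 0, -0.01, 0, 0], [0.0, 0, -0.01, 0, 0], [0.0, 0, -0.01, 0, 0], [0.0, 0, -0.01, 0, 0], [0.0, 0, -0.006, 0, 0], [0.0, 0, 0, 0, 0]]]}}

```text
time_s: 4.78
eef_pos: [0.4008, 0.2485, 0.1003]
ee_rot: [0.439, 0.899, 0.001, 0.001]
ft_force: [-0.4, -2.0, 10.3]
grip_width: 0.177
finger_force: 52.4
```

Request:
{"op": "play_rows", "data": {"targets": [[[0.0, 0, -0.003, 0, 0], [0.0, 0, -0.002, 0, 0], [0.0, 0, -0.001, 0, 0], [0.0, 0, 0, 0, 0], [0.0, 0, 0, 0, 0]]]}}

```text
time_s: 5.4
eef_pos: [0.3989, 0.2472, 0.1004]
ee_rot: [0.439, 0.899, 0.004, 0.001]
ft_force: [12.8, 5.6, -4.6]
grip_width: 0.176
finger_force: 50.5
```

Request:
{"op": "play_rows", "data": {"targets": [[[0.0, 0, 0.003, 0, 0], [0.4, 0, 0, 0, 0], [0.4, 0, 0, 0, 0], [0.4, 0, 0, 0, 0], [0.4, 0, 0, -0.05, 0], [0.4, 0, 0, -0.05, 0], [0.4, 0.005, 0.04, 0, 0], [0.4, 0.005, 0.045, 0, 0]]]}}

```text
time_s: 6.4
eef_pos: [0.4602, 0.307, 0.2004]
ee_rot: [0.439, 0.899, 0.0, 0.001]
ft_force: [-0.5, 0.4, 0.0]
grip_width: 0.399
finger_force: 0.0
```

```bash
python3 - <<'E'
from h import *
for n in("wrist","top"):
    c=vision.camera(n); w=cloud(c); cv2.imwrite(f"pics/{n}2.png",c["frame"])
    d=np.hypot(w[...,0]-.40,w[...,1]-.25)<.1
    for lo,hi in((.118,.135),(.079,.09)):
        Q=w[d&(w[...,2]>lo)&(w[...,2]<hi)]
        if len(Q)>20: (a,b),wh,an=cv2.minAreaRect(Q[:,:2].astype(np.float32)); print(n,lo,np.median(Q[:,2]).round(4),np.round((a,b),4),np.round(wh,4),round(an,1),len(Q))
    d=np.hypot(w[...,0]-.515,w[...,1]-.35)
    P=w[(d<.09)&(w[...,2]>.064)&(w[...,2]<.076)]; print(len(P),np.round(circ(P),4) if len(P)>50 else 0)
s=readout.observe(); print(s["eef_pos"],yaw(s["ee_rot"]),s["joints"].round(2))
E
```

```text
wrist 0.118 0.1278 [0.3998 0.2466] [0.016  0.0404] 36.9 1498
wrist 0.079 0.0843 [0.4074 0.2526] [0.0459 0.0896] 37.7 4781
5363 [0.5158 0.3506 0.0691]
top 0.118 0.1261 [0.3965 0.2467] [0.0162 0.0396] 35.9 99
top 0.079 0.0829 [0.4047 0.2523] [0.0458 0.0904] 37.0 416
326 [0.5142 0.3498 0.0695]
[0.46143124 0.30976761 0.19923863] 128.01973781104707 [-0.21  0.49 -0.69  1.79  0.37  0.99 -0.39]
```

Request:
{"op": "play_rows", "data": {"targets": [[[0.4, 0, 0, 0.05, 0], [0.4, 0, 0, 0.05, 0], [0.4, 0, 0, 0.04, 0], [0.4, 0, 0, 0.018, 0], [0.4, 0, 0, 0, 0], [0.0, 0, 0, 0, 0], [0.0, 0, 0, 0, 0], [0.0, 0, 0, 0, 0]]], "newtons": 80}}

```text
time_s: 7.5
eef_pos: [0.46, 0.3075, 0.043]
ee_rot: [0.438, 0.899, 0.001, 0.001]
ft_force: [0.9, -0.2, 7.0]
grip_width: 0.082
finger_force: 77.8
```

Request:
{"op": "play_rows", "data": {"targets": [[[0.0, 0, 0, 0, 0], [0.0, 0, 0, 0, 0], [0.0, 0, 0, -0.005, 0], [0.0, 0, 0, -0.015, 0]]]}}

```text
time_s: 8.0
eef_pos: [0.4587, 0.3062, 0.0617]
ee_rot: [0.438, 0.899, -0.001, -0.0]
ft_force: [0.4, 0.6, -3.5]
grip_width: 0.084
finger_force: 77.5
```

Request:
{"op": "play_rows", "data": {"targets": [[[0.0, 0, 0, -0.03, 0], [0.0, 0, 0, -0.035, 0], [0.0, -0.04, -0.02, 0, 0], [0.0, -0.045, -0.022, 0, 0], [0.0, -0.045, -0.022, 0, 0], [0.0, -0.045, -0.022, 0, 0], [0.0, -0.046, -0.021, 0, 0], [0.0, 0, 0, 0, 0]]]}}

```text
time_s: 9.0
eef_pos: [0.5114, 0.0615, 0.1267]
ee_rot: [0.442, 0.897, -0.001, 0.0]
ft_force: [-1.2, 0.4, -3.9]
grip_width: 0.079
finger_force: 77.6
```

```bash
python3 - <<'E'
from h import *
for n in("top","side"):
    c=vision.camera(n); w=cloud(c); cv2.imwrite(f"pics/{n}3.png",c["frame"])
    d=np.hypot(w[...,0]-.567,w[...,1]-.11)
    P=w[(d<.09)&(w[...,2]>.135)&(w[...,2]<.17)]
    for _ in range(4):
        k=circ(P); e=abs(np.hypot(P[:,0]-k[0],P[:,1]-k[1])-k[2]); P=P[e<max(.006,np.percentile(e,85))]
    A=np.c_[P[:,:2]-P[:,:2].mean(0),np.ones(len(P))]; t=np.linalg.lstsq(A,P[:,2],rcond=None)[0]
    print(n,np.round(k,4),len(P),np.median(P[:,2]),"slope",t.round(3))
s=readout.observe(); print(s["eef_pos"],yaw(s["ee_rot"]))
E
```

```text
top [0.5629 0.1037 0.0702] 196 0.1509624367361015 slope [ 0.004 -0.005  0.15 ]
side [0.5626 0.1091 0.0697] 1127 0.15247832530886607 slope [-0.012 -0.014  0.149]
[0.51092016 0.06638113 0.12702596] 127.91944043954197
```

View pics/side3.png

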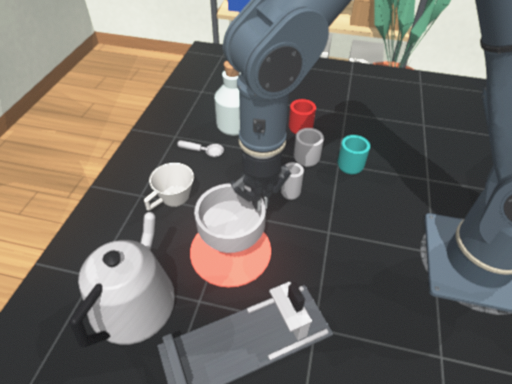

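The side view shows bowl1 held level over the trivet, at (230,215), and the jaw at the far (open) end of its slide. Next I lower and release the bowl.

Request:
{"op": "play_rows", "data": {"targets": [[[0.0, -0.002, 0.006, 0.03, 0], [0.0, 0, 0, 0.035, 0], [0.0, 0, 0, 0.012, 0], [0.0, 0, 0, 0.003, 0], [0.0, 0, 0, 0.002, 0], [0.0, 0, 0, 0.001, 0], [0.0, 0, 0, 0, 0]]]}}

```text
time_s: 9.98
eef_pos: [0.5172, 0.0689, 0.0438]
ee_rot: [0.438, 0.899, 0.0, 0.0]
ft_force: [-0.3, 0.1, -3.8]
grip_width: 0.081
finger_force: 77.7
```

Request:
{"op": "play_rows", "data": {"targets": [[[0.0, 0, 0, 0.002, 0], [0.0, 0, 0, 0.001, 0], [0.0, 0, 0, 0, 0]]]}}

```text
time_s: 10.35
eef_pos: [0.517, 0.0688, 0.041]
ee_rot: [0.438, 0.899, -0.0, 0.0]
ft_force: [-2.0, -1.5, 7.8]
grip_width: 0.08
finger_force: 79.1
```

Request:
{"op": "play_rows", "data": {"targets": [[[0.35, 0, 0, 0, 0], [0.35, 0, 0, 0, 0], [0.35, 0, 0, 0, 0], [0.35, 0, 0, -0.05, 0], [0.35, 0, 0, -0.06, 0], [0.35, 0, 0, -0.06, 0], [0.35, 0, 0, -0.03, 0], [0.35, 0, 0, 0, 0]]]}}

```text
time_s: 11.35
eef_pos: [0.518, 0.0693, 0.2426]
ee_rot: [0.438, 0.899, 0.001, 0.002]
ft_force: [1.0, 0.1, -0.5]
grip_width: 0.35
finger_force: 0.0
```

```bash
python3 - <<'E'
from h import *
for n in("top","side","wrist"):
    c=vision.camera(n); w=cloud(c); cv2.imwrite(f"pics/{n}4.png",c["frame"])
    d=np.hypot(w[...,0]-.569,w[...,1]-.11)
    P=w[(d<.09)&(w[...,2]>.06)&(w[...,2]<.076)]
    if len(P)>60:
        for _ in range(4):
            k=circ(P); e=abs(np.hypot(P[:,0]-k[0],P[:,1]-k[1])-k[2]); P=P[e<max(.006,np.percentile(e,85))]
        print(n,"b1",np.round(k,4),len(P),np.median(P[:,2]))
    if n!="wrist":
      for nm,xy,r in(("b5",(.4612,-.1045),.05),("b4",(.4395,-.2505),.06)):
        try: print(nm,rim(w,xy,r,(.06,.1)))
        except Exception as e: print(nm,"none")
plan([(.50,-.05,.25,100,.35),(.4395,-.20,.25,75,.35)],.06)
E
```

```text
top b1 [0.572  0.1054 0.0639] 112 0.06596840436959228
b5 {'z': 0.0905, 'fit': array([ 0.4615, -0.1043,  0.0222]), 'mec': array([ 0.4615, -0.1043,  0.0255]), 'n': 137}
b4 {'z': 0.0827, 'fit': array([ 0.44 , -0.251,  0.034]), 'mec': array([ 0.4397, -0.2516,  0.038 ]), 'n': 212}
side b1 [0.569  0.1128 0.0696] 834 0.068516799420618
b5 {'z': 0.0931, 'fit': array([ 0.4615, -0.1042,  0.0221]), 'mec': array([ 0.4625, -0.1046,  0.0279]), 'n': 154}
b4 {'z': 0.0849, 'fit': array([ 0.4399, -0.2511,  0.0341]), 'mec': array([ 0.4413, -0.2522,  0.0397]), 'n': 188}
wrist b1 [0.5708 0.1113 0.069 ] 4509 0.0679810903333184
[0.35, -0.0278, -0.0286, -0.0036, 9.3],[0.35, -0.032, -0.0238, -0.0036, 9.4],[0.35, -0.0355, -0.0181, -0.0035, 9.3], -> [ 0.5  -0.05  0.25] 100.0
[0.35, -0.0457, -0.0286, -0.0, 8.3],[0.35, -0.0494, -0.0216, -0.0, 8.4],[0.35, -0.0521, -0.0142, -0.0, 8.3], -> [ 0.4395 -0.2     0.25  ] 75.0
```

View pics/top4.png

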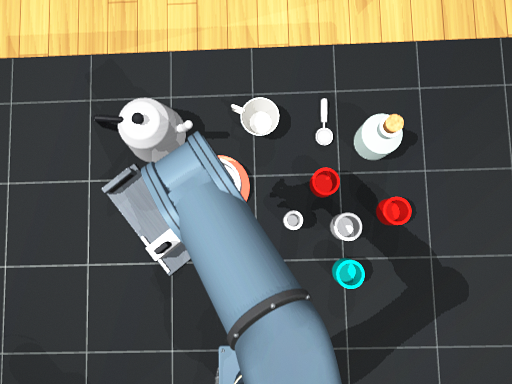

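The top view shows bowl1 on the trivet, partly hidden by the arm, the jaw open at (160,247), and bowl5 and bowl4 unmoved at (293,220) and (347,227).

```bash
python3 - <<'E'
from h import *
plan([(.50,-.05,.25,90,.35),(.4228,-.2215,.2,30,.35)],.06,p=(.518,.0695,.2425))
E
```

```text
[0.35, -0.0208, -0.0219, -0.0019, 9.5],[0.35, -0.0241, -0.0182, -0.0019, 9.5],[0.35, -0.0268, -0.014, -0.0018, 9.5],[0.35, -0.0287, -0.0094, -0.0019, 9.5], -> [ 0.5  -0.05  0.25] 90.0
[0.35, -0.0245, -0.011, 0.0071, 8.6],[0.35, -0.0259, -0.0073, 0.0071, 8.6],[0.35, -0.0267, -0.0033, 0.0072, 8.6],[0.35, -0.0268, 0.0007, 0.0071, 8.6],[0.35, -0.0264, 0.0047, 0.0072, 8.5],[0.35, -0.0255, 0.0086, 0.0071, 8.6],[0.35, -0.0239, 0.0124, 0.0072, 8.5], -> [ 0.4228 -0.2215  0.2   ] 30.0
```

Request:
{"op": "play_rows", "data": {"targets": [[[0.35, -0.021, -0.022, -0.002, 9.5], [0.35, -0.024, -0.018, -0.002, 9.5], [0.35, -0.027, -0.014, -0.002, 9.5], [0.35, -0.029, -0.009, -0.002, 9.5], [0.35, -0.025, -0.011, 0.007, 8.6], [0.35, -0.026, -0.007, 0.007, 8.6], [0.35, -0.027, -0.003, 0.007, 8.6], [0.35, -0.027, 0.001, 0.007, 8.6]]]}}

```text
time_s: 12.5
eef_pos: [0.4549, -0.151, 0.2187]
ee_rot: [0.886, 0.464, -0.001, -0.001]
ft_force: [-0.0, 0.1, -0.1]
grip_width: 0.353
finger_force: 0.0
```

Request:
{"op": "play_rows", "data": {"targets": [[[0.35, -0.026, 0.005, 0.007, 8.5], [0.35, -0.025, 0.009, 0.007, 8.6], [0.35, -0.024, 0.012, 0.007, 8.5], [0.35, 0, 0, 0, 0], [0.35, 0, 0, 0, 0]]]}}

```text
time_s: 13.12
eef_pos: [0.4238, -0.2226, 0.1986]
ee_rot: [0.966, 0.26, -0.0, -0.001]
ft_force: [-0.1, 0.0, 0.8]
grip_width: 0.35
finger_force: 0.0
```

```bash
python3 - <<'E'
from h import *
for n in("wrist","side"):
    c=vision.camera(n); w=cloud(c); cv2.imwrite(f"pics/{n}5.png",c["frame"])
    try: print(n,rim(w,(.4398,-.2509),.055,(.06,.09)))
    except Exception as e: print(n,"none")
s=readout.observe(); print(s["eef_pos"],yaw(s["ee_rot"]),s["joints"].round(2))
E
```

```text
wrist {'z': 0.084, 'fit': array([ 0.4433, -0.2517,  0.0337]), 'mec': array([ 0.443 , -0.2523,  0.0379]), 'n': 2792}
side {'z': 0.0854, 'fit': array([ 0.4396, -0.2506,  0.034 ]), 'mec': array([ 0.4397, -0.2531,  0.0401]), 'n': 195}
[ 0.42417705 -0.22244191  0.19904586] 30.169795822138415 [ 0.59  0.33 -0.27  1.98  0.12  0.85 -0.79]
```

View pics/wrist5.png

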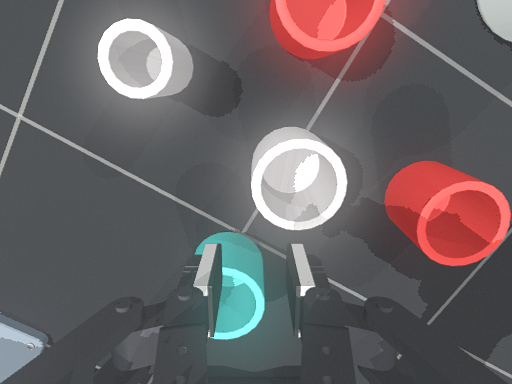

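The wrist view shows bowl4's rim at (298,178), with red and turquoise decoys clear of the fingers' path. The pinch point on the near wall lies under the TCP.

Request:
{"op": "play_rows", "data": {"targets": [[[0.35, 0, 0, 0.05, 0], [0.35, 0, 0, 0.05, 0], [0.35, 0, 0, 0.03, 0], [0.35, 0, 0, 0.013, 0], [0.35, 0, 0, 0, 0], [0.0, 0, 0, 0, 0], [0.0, 0, 0, 0, 0], [0.0, 0, 0, 0, 0]]], "newtons": 70}}

```text
time_s: 14.22
eef_pos: [0.4248, -0.2237, 0.0575]
ee_rot: [0.966, 0.259, 0.001, 0.001]
ft_force: [0.3, 0.6, 7.5]
grip_width: 0.093
finger_force: 68.0
```

Request:
{"op": "play_rows", "data": {"targets": [[[0.0, 0, 0, 0, 0], [0.0, 0, 0, 0, 0], [0.0, 0, 0, -0.01, 0], [0.0, 0, 0, -0.04, 0], [0.0, 0, 0, -0.05, 0], [0.0, 0, 0, -0.04, 0], [0.0, 0, 0, 0, 0]]]}}

```text
time_s: 15.1
eef_pos: [0.425, -0.224, 0.1996]
ee_rot: [0.966, 0.259, 0.002, 0.002]
ft_force: [-0.4, -0.0, -2.2]
grip_width: 0.096
finger_force: 67.7
```

```bash
python3 - <<'E'
from h import *
s=readout.observe(); p=s["eef_pos"]; print(p,yaw(s["ee_rot"]),s["grip_width"])
# bowl centre is 0.034 along tool y from TCP; want (.570,.1115) with yaw 80
a=np.radians(80); t=np.array([.570,.1115])-.034*np.array([np.sin(a),-np.cos(a)]); print(t)
plan([(.50,-.05,.22,60,0),(t[0],t[1],.22,80,0)],.055)
E
```

```text
[ 0.42498621 -0.2240134   0.19964041] 29.98370342687757 0.09567129978404179
[0.53651654 0.11740404]
[0.0, 0.038, -0.0283, -0.0051, -7.5],[0.0, 0.0414, -0.0231, -0.0051, -7.5],[0.0, 0.044, -0.0175, -0.0051, -7.5],[0.0, 0.0459, -0.0117, -0.0051, -7.5], -> [ 0.5  -0.05  0.22] 60.0
[0.0, 0.0408, -0.013, 0.0, -5.0],[0.0, 0.0418, -0.0094, 0.0, -5.0],[0.0, 0.0424, -0.0058, 0.0, -5.0],[0.0, 0.0428, -0.002, 0.0, -5.0], -> [0.5365 0.1174 0.22  ] 80.0
```

Request:
{"op": "play_rows", "data": {"targets": [[[0.0, 0.038, -0.028, -0.005, -7.5], [0.0, 0.041, -0.023, -0.005, -7.5], [0.0, 0.044, -0.018, -0.005, -7.5], [0.0, 0.046, -0.012, -0.005, -7.5], [0.0, 0.041, -0.013, 0, -5], [0.0, 0.042, -0.009, 0, -5], [0.0, 0.042, -0.006, 0, -5], [0.0, 0.043, -0.002, 0, -5]]]}}

```text
time_s: 16.1
eef_pos: [0.5342, 0.119, 0.2154]
ee_rot: [0.765, 0.644, -0.001, -0.0]
ft_force: [0.6, 0.2, -2.2]
grip_width: 0.095
finger_force: 67.8
```

Request:
{"op": "play_rows", "data": {"targets": [[[0.0, 0, 0, 0.03, 0], [0.0, 0, 0, 0, 0], [0.0, 0, 0, 0, 0]]]}}

```text
time_s: 16.48
eef_pos: [0.5346, 0.1175, 0.1865]
ee_rot: [0.766, 0.642, -0.0, -0.0]
ft_force: [0.1, 1.2, -1.7]
grip_width: 0.094
finger_force: 68.0
```

```bash
python3 - <<'E'
from h import *
for n in("top","side"):
    c=vision.camera(n); w=cloud(c); cv2.imwrite(f"pics/{n}6.png",c["frame"])
    d=np.hypot(w[...,0]-.57,w[...,1]-.11)
    for lo,hi,r in((.205,.23,.055),(.06,.076,.09)):
        P=w[(d<r)&(w[...,2]>lo)&(w[...,2]<hi)]
        if len(P)>20:
            A=np.c_[P[:,:2]-P[:,:2].mean(0),np.ones(len(P))]; print(n,lo,np.round(circ(P),4),len(P),np.linalg.lstsq(A,P[:,2],rcond=None)[0].round(3))
s=readout.observe(); print(s["eef_pos"],yaw(s["ee_rot"]))
E
```

```text
top 0.205 [0.5657 0.1065 0.0299] 101 [ 0.026 -0.001  0.211]
top 0.06 [0.5691 0.1108 0.0693] 237 [-0.004 -0.     0.066]
side 0.205 [0.5632 0.1138 0.0339] 431 [-0.063 -0.083  0.214]
side 0.06 [0.5689 0.113  0.0695] 653 [ 0.002 -0.007  0.068]
[0.53513922 0.11761672 0.18712319] 79.94188174293842
```

View pics/side6.png

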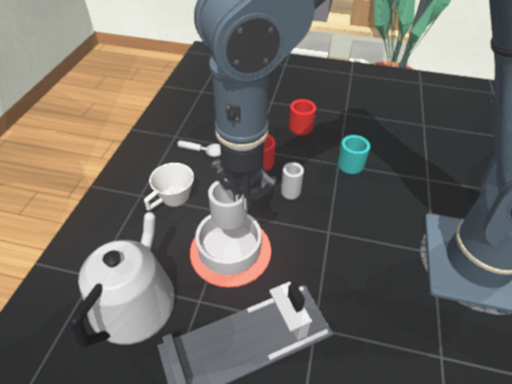

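The side view shows bowl4 held over the middle of bowl1 at (228,205), nearly upright. Next I lower it.

Request:
{"op": "play_rows", "data": {"targets": [[[0.0, 0, 0.003, 0.05, 0], [0.0, 0, 0, 0.045, 0], [0.0, 0, 0, 0.01, 0], [0.0, 0, 0, 0.003, 0], [0.0, 0, 0, 0.002, 0], [0.0, 0, 0, 0, 0]]]}}

```text
time_s: 17.32
eef_pos: [0.5385, 0.1178, 0.0775]
ee_rot: [0.766, 0.643, 0.001, 0.0]
ft_force: [0.3, -0.9, -1.8]
grip_width: 0.089
finger_force: 68.1
```

Request:
{"op": "play_rows", "data": {"targets": [[[0.0, 0, 0, 0.001, 0], [0.0, 0, 0, 0, 0]]]}}

```text
time_s: 17.58
eef_pos: [0.5379, 0.1176, 0.0757]
ee_rot: [0.766, 0.643, 0.0, 0.0]
ft_force: [-0.1, -0.3, 0.1]
grip_width: 0.095
finger_force: 68.4
```

Request:
{"op": "play_rows", "data": {"targets": [[[0.0, 0, 0, 0.001, 0], [0.0, 0, 0, 0, 0], [0.35, 0, 0, 0, 0], [0.35, 0, 0, 0, 0], [0.35, 0, 0, 0, 0], [0.35, 0, 0, -0.04, 0], [0.35, 0, 0, -0.05, 0], [0.35, 0, 0, -0.04, 0]]]}}

```text
time_s: 18.58
eef_pos: [0.5378, 0.1178, 0.206]
ee_rot: [0.766, 0.643, 0.0, -0.0]
ft_force: [0.8, 0.3, -0.5]
grip_width: 0.349
finger_force: 0.0
```

Request:
{"op": "play_rows", "data": {"targets": [[[0.85, -0.046, -0.007, 0, 0], [0.85, -0.046, -0.007, 0, 0], [0.85, -0.046, -0.007, 0, 0], [0.85, -0.047, -0.008, 0, 0], [0.85, -0.047, -0.008, 0, 0], [0.85, 0, 0, 0, 0], [0.85, 0, 0, 0, 0]]]}}

```text
time_s: 19.45
eef_pos: [0.4613, -0.104, 0.2044]
ee_rot: [0.766, 0.643, 0.0, -0.0]
ft_force: [0.5, 0.9, 1.1]
grip_width: 0.853
finger_force: 0.0
```

```bash
python3 - <<'E'
from h import *
for n in("wrist","top","side"):
    c=vision.camera(n); w=cloud(c); cv2.imwrite(f"pics/{n}7.png",c["frame"])
    for nm,xy,r,b in(("b5",(.4615,-.1043),.045,(.07,.1)),("b4",(.569,.1115),.05,(.09,.115)),("b1",(.569,.1115),.09,(.06,.076))):
        try: print(n,nm,rim(w,xy,r,b))
        except Exception as e: print(n,nm,"none")
s=readout.observe(); print(s["eef_pos"],yaw(s["ee_rot"]),s["joints"].round(2))
E
```

```text
wrist b5 {'z': 0.0921, 'fit': array([ 0.4643, -0.1045,  0.0219]), 'mec': array([ 0.4642, -0.1053,  0.026 ]), 'n': 1783}
wrist b4 none
wrist b1 none
top b5 none
top b4 {'z': 0.1008, 'fit': array([0.5678, 0.1118, 0.034 ]), 'mec': array([0.5677, 0.1119, 0.038 ]), 'n': 203}
top b1 {'z': 0.0674, 'fit': array([0.5687, 0.1111, 0.0668]), 'mec': array([0.5689, 0.1114, 0.0736]), 'n': 305}
side b5 {'z': 0.0931, 'fit': array([ 0.4613, -0.1041,  0.0222]), 'mec': array([ 0.4631, -0.1046,  0.0274]), 'n': 152}
side b4 {'z': 0.1029, 'fit': array([0.5681, 0.1127, 0.034 ]), 'mec': array([0.5685, 0.1115, 0.0389]), 'n': 340}
side b1 {'z': 0.0698, 'fit': array([0.5696, 0.112 , 0.0639]), 'mec': array([0.5699, 0.1112, 0.074 ]), 'n': 596}
[ 0.46153396 -0.10309922  0.20433949] 80.13605822699306 [ 0.54  0.34 -0.56  1.98  0.23  0.88 -0.32]
```

View pics/side7.png

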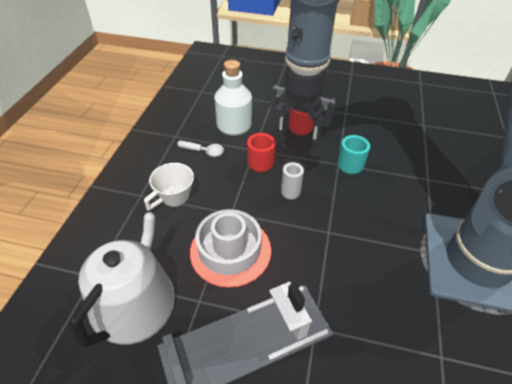

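The side view shows bowl4 standing upright in bowl1 at (228,232) and bowl5 still at (292,180). The gripper is lined up over bowl5.

Request:
{"op": "play_rows", "data": {"targets": [[[0.85, -0.001, 0.002, 0.045, 0], [0.85, 0, 0, 0.05, 0], [0.85, 0, 0, 0.03, 0], [0.85, 0, 0, 0.011, 0], [0.85, 0, 0, 0, 0], [0.3, 0, 0, 0, 0], [0.3, 0, 0, 0, 0], [0.3, 0, 0, 0, 0]]], "newtons": 50}}

```text
time_s: 20.6
eef_pos: [0.4638, -0.1059, 0.0699]
ee_rot: [0.766, 0.643, 0.001, 0.001]
ft_force: [-0.7, -0.0, 7.4]
grip_width: 0.603
finger_force: 50.6
```

Request:
{"op": "play_rows", "data": {"targets": [[[0.3, 0, 0, 0, 0], [0.3, 0, 0, 0, 0], [0.3, 0, 0, -0.01, 0], [0.3, 0, 0, -0.05, 0], [0.3, 0, 0, -0.06, 0], [0.3, 0, 0, -0.06, 0], [0.3, 0, 0, 0, 0]]]}}

```text
time_s: 21.48
eef_pos: [0.465, -0.1057, 0.2536]
ee_rot: [0.766, 0.643, 0.003, 0.004]
ft_force: [1.1, -0.3, -1.9]
grip_width: 0.602
finger_force: 53.0
```

```bash
python3 - <<'E'
from h import *
s=readout.observe(); print(s["eef_pos"],yaw(s["ee_rot"]),s["grip_width"])
plan([(.571,.112,s["eef_pos"][2],80,.3)],.045)
for n in("top","side","wrist"):
    w=cloud(vision.camera(n)); 
    try: print(n,rim(w,s["eef_pos"][:2],.045,(.2,.28)))
    except Exception as e: print(n,"none")
E
```

```text
[ 0.46502356 -0.10568127  0.25356283] 79.99086081537692 0.6021841756381252
[0.3, 0.0388, 0.0111, -0.0, -0.0],[0.3, 0.0388, 0.0111, -0.0, -0.0],[0.3, 0.0388, 0.0111, -0.0, -0.0],[0.3, 0.0388, 0.0111, -0.0, -0.0],[0.3, 0.0388, 0.0111, -0.0, -0.0],[0.3, 0.0388, 0.011, -0.0, -0.0], -> [0.571  0.112  0.2536] 80.0
top none
side {'z': 0.2742, 'fit': array([ 0.4596, -0.1029,  0.0251]), 'mec': array([ 0.4604, -0.1054,  0.0392]), 'n': 237}
wrist {'z': 0.2717, 'fit': array([ 0.4628, -0.1042,  0.0239]), 'mec': array([ 0.4635, -0.0998,  0.0393]), 'n': 6648}
```

Request:
{"op": "play_rows", "data": {"targets": [[[0.3, 0.039, 0.011, 0, 0], [0.3, 0.039, 0.011, 0, 0], [0.3, 0.039, 0.011, 0, 0], [0.3, 0.039, 0.011, 0, 0], [0.3, 0.039, 0.011, 0, 0], [0.3, 0.038, 0.011, 0, 0], [0.3, 0, 0, 0.05, 0], [0.3, 0, 0, 0, 0]]]}}

```text
time_s: 22.62
eef_pos: [0.5652, 0.1113, 0.194]
ee_rot: [0.766, 0.643, -0.004, -0.002]
ft_force: [0.1, -0.1, -0.5]
grip_width: 0.602
finger_force: 53.2
```

```bash
cat >> h.py <<'E'
from scipy.optimize import least_squares
def wall(w,xy,r,lo,hi,R=.026):
    P=w[(np.hypot(w[...,0]-xy[0],w[...,1]-xy[1])<r)&(w[...,2]>lo)&(w[...,2]<hi)]
    # vertical axis that may tilt: c(z)=c0+t*(z-zm)
    zm=(lo+hi)/2
    f=lambda q:np.hypot(P[:,0]-q[0]-q[2]*(P[:,2]-zm),P[:,1]-q[1]-q[3]*(P[:,2]-zm))-R
    s=least_squares(f,[*xy,0,0],loss="soft_l1",f_scale=.001); return s.x.round(4),len(P),float(np.abs(s.fun).mean().round(5))
E
python3 - <<'E'
from h import *
for n in("side","top","wrist"):
    c=vision.camera(n); w=cloud(c); cv2.imwrite(f"pics/{n}8.png",c["frame"])
    for nm,f in(("b5wall",lambda:wall(w,(.569,.112),.04,.14,.18)),("b4",lambda:rim(w,(.569,.1115),.05,(.09,.112))),("b4wall",lambda:wall(w,(.569,.112),.05,.075,.099,.038))):
        try: print(n,nm,f())
        except Exception as e: print(n,nm,"none")
s=readout.observe(); print(s["eef_pos"],yaw(s["ee_rot"]))
E
```

```text
side b5wall (array([0.5629, 0.1108, 0.0069, 0.0175]), 306, 0.00072)
side b4 {'z': 0.1031, 'fit': array([0.5681, 0.1128, 0.0339]), 'mec': array([0.5686, 0.1125, 0.0382]), 'n': 232}
side b4wall (array([ 0.5684,  0.111 , -0.0084, -0.0144]), 270, 0.0022)
top b5wall (array([0.569, 0.112, 0.   , 0.   ]), 0, nan)
top b4 none
top b4wall (array([ 0.5686,  0.1128,  0.    , -0.    ]), 1, 0.0)
wrist b5wall (array([0.5712, 0.1145, 0.205 , 0.1854]), 2657, 0.00351)
wrist b4 {'z': 0.102, 'fit': array([0.571 , 0.1126, 0.0337]), 'mec': array([0.5709, 0.1119, 0.038 ]), 'n': 1982}
wrist b4wall (array([ 0.5691,  0.1117, -0.0263,  0.0013]), 505, 0.00262)
[0.56841629 0.11196191 0.19904081] 79.98001098250128h.py:38: RuntimeWarning: Mean of empty slice.
  s=least_squares(f,[*xy,0,0],loss="soft_l1",f_scale=.001); return s.x.round(4),len(P),float(np.abs(s.fun).mean().round(5))
  ret = ret.dtype.type(ret / rcount)
```

View pics/wrist8.png

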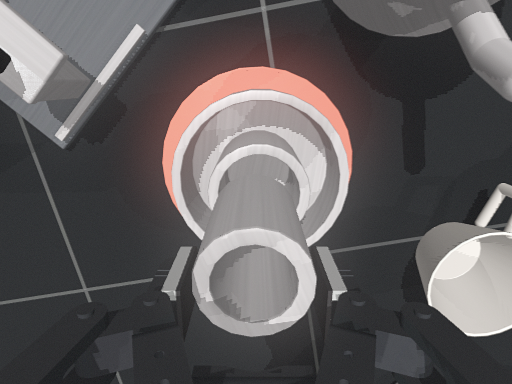

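The wrist view shows bowl5 held upright between the pads (rim at (254,282)), with bowl4's rim behind it at (260,185). The arm was still settling, so I wait and measure again.

Request:
{"op": "play_rows", "data": {"targets": [[[0.3, 0, 0, 0, 0], [0.3, 0, 0, 0, 0], [0.3, 0, 0, 0, 0], [0.3, 0, 0, 0, 0]]]}}

```text
time_s: 23.28
eef_pos: [0.5683, 0.1121, 0.1985]
ee_rot: [0.766, 0.643, 0.0, 0.0]
ft_force: [0.7, 0.8, -1.3]
grip_width: 0.597
finger_force: 53.2
```

```bash
python3 - <<'E'
from h import *
for k in range(2):
    w=cloud(vision.camera("side")); print(wall(w,(.567,.112),.04,.14,.19),rim(w,(.569,.1115),.05,(.09,.112)))
w=cloud(vision.camera("wrist")); print(rim(w,(.569,.1115),.05,(.09,.112)))
print("b5 rim wrist",rim(w,(.569,.1115),.04,(.205,.24)))
s=readout.observe(); print(s["eef_pos"],yaw(s["ee_rot"]))
E
```

```text
(array([ 0.5664,  0.1118, -0.0077,  0.0165]), 388, 0.00098) {'z': 0.1031, 'fit': array([0.5681, 0.1126, 0.034 ]), 'mec': array([0.5682, 0.112 , 0.0387]), 'n': 238}
(array([ 0.5662,  0.1118, -0.0047,  0.0169]), 399, 0.00097) {'z': 0.1031, 'fit': array([0.568 , 0.1129, 0.0339]), 'mec': array([0.5679, 0.1125, 0.0383]), 'n': 245}
{'z': 0.1021, 'fit': array([0.571 , 0.1126, 0.0337]), 'mec': array([0.5708, 0.112 , 0.0379]), 'n': 1961}
b5 rim wrist {'z': 0.2382, 'fit': array([0.5693, 0.1186, 0.0282]), 'mec': array([0.5697, 0.1187, 0.0388]), 'n': 1313}
[0.56822935 0.1122427  0.1983102 ] 80.00969942995306
```

Request:
{"op": "play_rows", "data": {"targets": [[[0.3, 0.001, 0.002, 0, 0], [0.3, 0, 0, 0.015, 0], [0.3, 0, 0, 0.015, 0], [0.3, 0, 0, 0.01, 0], [0.3, 0, 0, 0.005, 0], [0.3, 0, 0, 0, 0], [0.3, 0, 0, 0, 0]]]}}

```text
time_s: 24.3
eef_pos: [0.5706, 0.113, 0.1537]
ee_rot: [0.766, 0.643, 0.0, 0.0]
ft_force: [0.5, 0.4, -1.7]
grip_width: 0.597
finger_force: 53.2
```

No contact at 15 mm inside the rim, so I continue down.

Request:
{"op": "play_rows", "data": {"targets": [[[0.3, 0, 0, 0.015, 0], [0.3, 0, 0, 0.015, 0], [0.3, 0, 0, 0.012, 0], [0.3, 0, 0, 0.006, 0], [0.3, 0, 0, 0.003, 0], [0.3, 0, 0, 0, 0], [0.3, 0, 0, 0, 0]]]}}

```text
time_s: 25.18
eef_pos: [0.5706, 0.113, 0.1027]
ee_rot: [0.766, 0.643, 0.0, 0.0]
ft_force: [-0.0, -0.3, -0.8]
grip_width: 0.598
finger_force: 53.2
```

Request:
{"op": "play_rows", "data": {"targets": [[[0.3, 0, 0, 0.003, 0], [0.3, 0, 0, 0, 0]]]}}

```text
time_s: 25.42
eef_pos: [0.5703, 0.1128, 0.0992]
ee_rot: [0.766, 0.643, -0.0, -0.0]
ft_force: [0.6, 0.2, -1.3]
grip_width: 0.594
finger_force: 53.2
```

Request:
{"op": "play_rows", "data": {"targets": [[[0.3, 0, 0, 0.001, 0], [0.3, 0, 0, 0.001, 0], [0.3, 0, 0, 0, 0], [0.8, 0, 0, 0, 0], [0.8, 0, 0, 0, 0], [0.8, 0, 0, 0, 0], [0.8, 0, 0, -0.04, 0], [0.8, 0, 0, -0.05, 0]]]}}

```text
time_s: 26.42
eef_pos: [0.5697, 0.1127, 0.1873]
ee_rot: [0.766, 0.643, -0.001, -0.001]
ft_force: [0.1, 0.6, 0.4]
grip_width: 0.8
finger_force: 0.0
```

Request:
{"op": "play_rows", "data": {"targets": [[[0.8, 0, 0, -0.05, 0], [0.6, 0, 0, 0, 0], [0.6, 0, 0, 0, 0]]]}}

```text
time_s: 26.8
eef_pos: [0.5701, 0.1126, 0.2367]
ee_rot: [0.766, 0.643, -0.0, 0.0]
ft_force: [0.4, -0.7, -0.6]
grip_width: 0.599
finger_force: 0.0
```

```bash
python3 - <<'E'
from h import *
plan([(.3998,.2466,.24,128,.6)],.05)
w=cloud(vision.camera("side"))
for a in((.11,.13),(.095,.108),(.06,.076)): print(rim(w,(.57,.112),.09,a))
E
```

```text
[0.6, 0.0205, -0.0382, -0.0007, -9.6],[0.6, 0.0266, -0.0343, -0.0006, -9.6],[0.6, 0.0319, -0.0293, -0.0007, -9.6],[0.6, 0.0363, -0.0236, -0.0006, -9.6],[0.6, 0.0398, -0.0172, -0.0007, -9.6], -> [0.3998 0.2466 0.24  ] 128.0
{'z': 0.1211, 'fit': array([0.5681, 0.1141, 0.022 ]), 'mec': array([0.5687, 0.1133, 0.0262]), 'n': 219}
{'z': 0.1035, 'fit': array([0.5677, 0.1136, 0.0312]), 'mec': array([0.5684, 0.1117, 0.0381]), 'n': 293}
{'z': 0.0694, 'fit': array([0.57  , 0.11  , 0.0669]), 'mec': array([0.5702, 0.1112, 0.0749]), 'n': 635}
```

All rim heights (0.121, 0.103 and 0.069 m) match a seated nest. The jaw comes next.

Request:
{"op": "play_rows", "data": {"targets": [[[0.6, 0.021, -0.038, 0, -9.6], [0.6, 0.027, -0.034, 0, -9.6], [0.6, 0.032, -0.029, 0, -9.6], [0.6, 0.036, -0.024, 0, -9.6], [0.6, 0.04, -0.017, 0, -9.6], [0.6, 0, 0, 0, 0], [0.6, 0, 0, 0, 0]]]}}

```text
time_s: 27.72
eef_pos: [0.4009, 0.2471, 0.2364]
ee_rot: [0.439, 0.899, -0.001, -0.0]
ft_force: [-0.4, -0.2, -0.4]
grip_width: 0.597
finger_force: 0.0
```

```bash
python3 - <<'E'
from h import *
w=cloud(vision.camera("wrist")); d=np.hypot(w[...,0]-.40,w[...,1]-.25)<.1
Q=w[d&(w[...,2]>.118)&(w[...,2]<.135)]; (a,b),wh,an=cv2.minAreaRect(Q[:,:2].astype(np.float32)); print((a,b),wh,an)
s=readout.observe(); print(s["eef_pos"],yaw(s["ee_rot"]),s["joints"].round(2)); plan([(a,b,.1,127.8,.6)],.05)
E
```

```text
(0.3991662263870239, 0.2463470697402954) (0.01579134538769722, 0.039824794977903366) 37.58151626586914
[0.40121178 0.24686905 0.23651003] 127.88106024707953 [ 0.01  0.37 -0.9   1.92  0.34  1.01 -0.38]
[0.6, 0.0003, -0.0006, 0.0455, 0.0],[0.6, 0.0003, -0.0007, 0.0455, 0.0],[0.6, 0.0002, -0.0006, 0.0455, 0.1], -> [0.3992 0.2463 0.1   ] 127.8
```

Request:
{"op": "play_rows", "data": {"targets": [[[0.6, 0, -0.002, 0.045, 0], [0.6, 0, 0, 0.05, 0], [0.6, 0, 0, 0.041, 0], [0.6, 0, 0, 0, 0], [0.0, 0, 0, 0, 0], [0.0, 0, 0, 0, 0], [0.0, 0, 0, 0, 0], [0.0, 0, 0, 0, 0]]], "newtons": 50}}

```text
time_s: 28.78
eef_pos: [0.4002, 0.247, 0.1029]
ee_rot: [0.439, 0.899, 0.001, 0.001]
ft_force: [-0.9, -1.1, 7.1]
grip_width: 0.179
finger_force: 49.9
```

Request:
{"op": "play_rows", "data": {"targets": [[[0.0, 0, 0.01, 0, 0], [0.0, 0, 0.01, 0, 0], [0.0, 0, 0.01, 0, 0], [0.0, 0, 0.01, 0, 0], [0.0, 0, 0.01, 0, 0], [0.0, 0, 0.01, 0, 0], [0.0, 0, 0.006, 0, 0], [0.0, 0, 0, 0, 0]]]}}

```text
time_s: 29.78
eef_pos: [0.4528, 0.2873, 0.1029]
ee_rot: [0.439, 0.898, 0.001, 0.001]
ft_force: [2.6, -1.0, 5.0]
grip_width: 0.174
finger_force: 49.5
```

Request:
{"op": "play_rows", "data": {"targets": [[[0.0, 0, 0.002, 0, 0], [0.0, 0, 0.001, 0, 0], [0.0, 0, 0.001, 0, 0], [0.0, 0, 0, 0, 0], [0.0, 0, 0, 0, 0]]]}}

```text
time_s: 30.4
eef_pos: [0.4551, 0.289, 0.1029]
ee_rot: [0.439, 0.898, 0.0, 0.001]
ft_force: [-1.0, -3.4, 8.7]
grip_width: 0.178
finger_force: 50.1
```

Request:
{"op": "play_rows", "data": {"targets": [[[0.0, 0, 0.001, 0, 0], [0.0, 0, 0.001, 0, 0], [0.0, 0, 0.001, 0, 0], [0.0, 0, 0, 0, 0], [0.0, 0, 0, 0, 0]]]}}

```text
time_s: 31.02
eef_pos: [0.4552, 0.289, 0.1029]
ee_rot: [0.439, 0.899, -0.002, 0.0]
ft_force: [-10.6, -10.7, 19.3]
grip_width: 0.175
finger_force: 51.8
```

Request:
{"op": "play_rows", "data": {"targets": [[[0.0, 0, -0.002, 0, 0], [0.5, 0, 0, 0, 0], [0.5, 0, 0, 0, 0], [0.5, 0, 0, 0, 0], [0.5, 0, 0, -0.04, 0], [0.5, 0, 0, -0.06, 0], [0.5, 0, 0, -0.06, 0]]]}}

```text
time_s: 31.9
eef_pos: [0.4548, 0.2903, 0.2629]
ee_rot: [0.438, 0.899, -0.0, -0.0]
ft_force: [1.3, 0.7, 0.1]
grip_width: 0.5
finger_force: 0.0
```

Request:
{"op": "play_rows", "data": {"targets": [[[0.5, -0.05, -0.03, 0, 0], [0.5, -0.05, -0.03, 0, 0], [0.5, -0.05, -0.02, 0, 0], [0.5, 0, 0, 0, 0], [0.5, 0, 0, 0, 0]]]}}

```text
time_s: 32.52
eef_pos: [0.4844, 0.1233, 0.2614]
ee_rot: [0.438, 0.899, 0.0, -0.0]
ft_force: [-0.9, 1.1, -0.9]
grip_width: 0.5
finger_force: 0.0
```

```bash
python3 - <<'E'
from h import *
for n in("top","side"):
    c=vision.camera(n); w=cloud(c); cv2.imwrite(f"pics/{n}9.png",c["frame"])
    d=np.hypot(w[...,0]-.45,w[...,1]-.29)<.1
    for lo,hi in((.118,.135),(.079,.09)):
        Q=w[d&(w[...,2]>lo)&(w[...,2]<hi)]
        if len(Q)>20: (a,b),wh,an=cv2.minAreaRect(Q[:,:2].astype(np.float32)); print(n,lo,np.round((a,b),4),np.round(wh,4),round(an,1))
    for a in((.11,.13),(.095,.108),(.06,.076)):
        try: print(rim(w,(.57,.112),.085,a))
        except Exception: print("none")
E
```

```text
{'z': 0.1183, 'fit': array([0.5682, 0.1132, 0.022 ]), 'mec': array([0.568 , 0.1136, 0.0257]), 'n': 153}
{'z': 0.1011, 'fit': array([0.5677, 0.1118, 0.0331]), 'mec': array([0.568 , 0.1117, 0.0378]), 'n': 194}
{'z': 0.0677, 'fit': array([0.5701, 0.1106, 0.0651]), 'mec': array([0.5685, 0.1114, 0.0736]), 'n': 253}
side 0.118 [0.4529 0.2889] [0.0161 0.0395] 36.5
side 0.079 [0.4604 0.295 ] [0.0468 0.0899] 37.2
{'z': 0.1211, 'fit': array([0.5683, 0.1142, 0.0221]), 'mec': array([0.5676, 0.1133, 0.027 ]), 'n': 224}
{'z': 0.1034, 'fit': array([0.5676, 0.1138, 0.0312]), 'mec': array([0.5674, 0.1121, 0.0386]), 'n': 299}
{'z': 0.0695, 'fit': array([0.57  , 0.1101, 0.0667]), 'mec': array([0.5693, 0.1108, 0.0746]), 'n': 653}
```

View pics/side9.png

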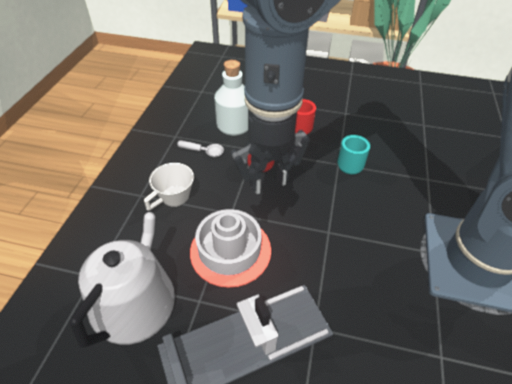

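The side view shows the bowls nested upright on the trivet at (230,240), the jaw home at (258,325) and the bystanders in place, with the gripper clear of everything.

```bash
python3 -c "
from plant import arm; print(arm.job_done())"
```

```text
the job is handed in; nothing more can be done
None
```

I handed the job in: bowl1 stands on the trivet with bowl4 nested in it and bowl5 in bowl4 (bowl2 and bowl3 were absent), the empty clamp's jaw is fully home, and the kettle, carafe, basket, spoon and look-alikes were not touched; no verdict was shown.

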